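# Bulb check on the perfumer's bench

## Task

Check the dropper bottle in the yellow bay of the wooden stand: stand it in the white drip dish and let go, pinch its rubber bulb across the two pale pads from 18 down to about 12 mm wide for a second to feel how hard it pushes back, then let go again. Set the bottle down gently, upright, in the green tray if the bulb is soft (fresh) or in the red tray if it is stiff (perished). Pinch the bulb only while the bottle stands in the dish, never flatter than 10 mm and never to carry the bottle, and leave the other dropper bottle in its bay and everything else where it stands.

Things in the scene. Friction and masses are not known exactly. Their poses are not given: they have to be found in the camera images.
- dropper_a: amber square glass dropper bottle, 96 mm high, 0.13 kg +-35%; origin: centre of its underside, z up. Glass 30 x 30 mm to 46 mm height (grip here), shoulder to 50, white round collar 21 mm wide to 62, black rubber bulb to 96 with two pale pads facing its +y and -y, 12 mm wide, from 66 to 94 mm height, 18 mm over both. Two look-alikes: one bulb fresh and soft, one perished and stiff; only squeezing tells
- dropper_b: amber square glass dropper bottle, 96 mm high, 0.13 kg +-35%; origin: centre of its underside, z up. Glass 30 x 30 mm to 46 mm height (grip here), shoulder to 50, white round collar 21 mm wide to 62, black rubber bulb to 96 with two pale pads facing its +y and -y, 12 mm wide, from 66 to 94 mm height, 18 mm over both. Two look-alikes: one bulb fresh and soft, one perished and stiff; only squeezing tells
- dropper_a_pad1 (a point): middle of the outer face of the pale bulb pad on the +y side of dropper_a, 80 mm above its underside, 9 mm from its axis at rest. Pad-to-pad distance is the bulb's width: 18 mm at rest (perished: 0.2 mm less, too little to see), stop at 8; pads give like springs and spring back. At 12 mm each finger feels about 5 N if it is fresh, 15 N if perished
- dropper_a_pad2 (a point): middle of the outer face of the pale bulb pad on the -y side of dropper_a, 80 mm above its underside, 9 mm from its axis at rest. Pad-to-pad distance is the bulb's width: 18 mm at rest (perished: 0.2 mm less, too little to see), stop at 8; pads give like springs and spring back. At 12 mm each finger feels about 5 N if it is fresh, 15 N if perished
- dropper_b_pad1 (a point): middle of the outer face of the pale bulb pad on the +y side of dropper_b, 80 mm above its underside, 9 mm from its axis at rest. Pad-to-pad distance is the bulb's width: 18 mm at rest (perished: 0.2 mm less, too little to see), stop at 8; pads give like springs and spring back. At 12 mm each finger feels about 5 N if it is fresh, 15 N if perished
- dropper_b_pad2 (a point): middle of the outer face of the pale bulb pad on the -y side of dropper_b, 80 mm above its underside, 9 mm from its axis at rest. Pad-to-pad distance is the bulb's width: 18 mm at rest (perished: 0.2 mm less, too little to see), stop at 8; pads give like springs and spring back. At 12 mm each finger feels about 5 N if it is fresh, 15 N if perished
- stand: wooden two-bay stand, fixed; origin: centre of its underside, z up; base 76 x 130 x 8 mm (x, y, z). Three cheeks 10 mm thick, 50 mm deep (x), reaching 90 mm height, at y = -58, 0, +58 mm, form two bays 48 mm wide, open to -x, +x and above. The bottles' pads face the cheeks, so here a bottle can be gripped only along the stand's x
- test_bay (a point): floor centre of the bay with the yellow floor, at y = -29 mm, 8 mm high: the bottle here is the one to test; axes as the stand's
- spare_bay (a point): floor centre of the plain wooden bay, at y = +29 mm, 8 mm high: the bottle here stays; axes as the stand's
- dish_floor (a point): centre of the floor of the white round ceramic drip dish: dish 113 mm across, floor flat and 6 mm above the table, 105 mm across inside, rim 11 mm high. Fixed
- ready_tray_in (a point): green plastic open tray, for bottles with a fresh soft bulb: 100 x 100 mm outside, walls 22 mm high and 4 mm thick, floor about 4 mm thick; this point is the centre of the inner floor, axes along the walls, z up. Fixed
- reject_tray_in (a point): red plastic open tray, for bottles with a perished stiff bulb: 100 x 100 mm outside, walls 22 mm high and 4 mm thick, floor about 4 mm thick; this point is the centre of the inner floor, axes along the walls, z up. Fixed
- balance: bystander: white laboratory balance, 200 x 170 mm (x, y), 50 mm high, with a steel pan 120 mm across at 58 mm height; origin at the centre of its underside. Fixed
- flask: bystander: conical glass flask standing on the balance's pan, 64 mm across, 85 mm high; origin at the centre of its underside. Loose
- metal_bottle: bystander: aluminium bottle with blue cap, 56 mm across, 150 mm high; origin at the centre of its underside. Loose
- sample_jar: bystander: small amber jar with black cap, 36 mm across, 50 mm high; origin at the centre of its underside. Loose
Things that resemble listed ones, but are neither listed nor needed, are in the scene too. There is more than one size of the part that bears reject_tray_in; the job needs the smaller.

How it is judged:
By the outcome, as a careful person would: the job done as asked, in the order asked, and still so for the second after the job is handed in, with the robot touching nothing.
It also fails if it takes over 67 s, if anything falls off the work surface, if the arm or the gripper's body presses on something with over 40 N, if the wrist force passes 120 N, or if a joint passes its speed limit or range.

## Robot

A 7-joint arm with a two-finger parallel gripper is mounted at the origin on the work surface. World frame = base frame: x ahead of the robot, y to its left, z up, the work surface at z = 0. Lengths are in mm, angles in rad, forces in N, time in s.
With the tool pointing down it reaches from about 400 to 875 mm from the base axis. Payload 4.4 kg.
Tool frame: the origin (TCP) lies at the very end of the fingers, on their centre line; the grasp point (between the pads) lies 19 mm behind it (ctrl.grip_depth is the distance from the TCP to the grasp point, in mm); z points along the fingers, x is the direction in which the jaws open and shut, and the axes are right-handed (so a half turn about z gives the same grasp; the last joint's range is limited). The gripper opens to 85 mm and grips with 20 to 120 N. Pads are 22 mm wide; open, the fingers measure 114 mm over their backs; the gripper's body (76 mm by 85 mm) begins 54 mm behind the grasp point. The pads swing forward as they close: fully open they stand 13 mm farther back than shut.
Start: joints at [1.088, 0.628, 0.038, 1.517, -0.027, 0.996, -0.02], TCP at [263.172, -594.355, 231.313] pointing down, gripper open.
Joint ranges: [-3.06, 3.06], [-0.37, 2.12], [-1.25, 1.32], [0.18, 2.47], [-1.1, 4.24], [0.23, 1.98], [-2.94, 2.94]. Speed limits (rad/s): [2.57, 2.57, 3.14, 3.14, 3.14, 3.14, 3.14].

## Interface

Orientations are given as [roll, pitch, yaw] about the fixed x, y, z axes, in that order (R = Rz(yaw) Ry(pitch) Rx(roll)).
In Python, from cell import ctrl gives the robot as it stands.
- The arm moves only by the shell command python3 -m creep 'ROWS'. ROWS is JSON, a list of rows, each an object with "hand": the opening, from 0 (shut) to 1 (fully open); "travel": the shift along the tool's x, y, z in cm, a list of three; "angular": the turn, a rotation vector about the tool's x, y, z in degrees, a list of three. In form: [{"hand": hand, "travel": [tx, ty, tz], "angular": [rx, ry, rz]}, ...]. A call has 1 to 20 rows; each row is the pose to reach, as a shift and turn from the pose measured when the call began, along the tool's axes at that moment; what a row does not reach only later rows make up. A row lasts 1/10 s, in which the tool goes at most 50 mm and 8.59 degrees, less where a joint would pass 70% of its speed; a pose out of reach is approached as far as the arm can. A call with a gripper value outside its range is refused whole. The fingers move at their own pace and stop on an object; the grip force is fixed at half the most. Time passes only in rows, so rows that repeat a pose let the fingers close. It gives the time, the measured TCP pose, the force and the opening at its end, in the units of the state.
- ctrl.read_state(): the state, without advancing time (a new reading comes with each control period).
- ctrl.get_image(name): name is "side" or "top"; returns a dict with "frame" (420x560x3 uint8, red, green, blue), "fx", "fy", "cx", "cy" (pixels), "D" ([k1, k2, p1, p2, k3] as OpenCV has them; the pictures are not rectified), "origin" and "orientation" of the camera in the world. Camera axes: x right, y down, z forward; pixel columns grow to the right and rows downward; lengths in mm; the calibration is good to about 2 mm. A picture is of the moment at which its call begins. There is no depth.
- ctrl.finish_job(): hands the job in, once; it reports no verdict.
Trained networks look in the newest picture that a camera, given by its name, has taken for a name from the list of things; names that differ only in an ending like _2 or _b are one class to them, and where a whole thing is asked for, a point or a joint stands for the part that bears it (a point fixed in the world has none). Each returns a list of dicts, best first, with "confidence" (0 to 1); they miss things now and then, are a little off and sometimes report something else, mostly with a low value. They report only what shows in the picture. A call takes as long as a camera call. They do not tell look-alikes from the thing itself.
- ctrl.regions_of(camera, thing): "region" (420x560 bool, what is visible of it).
- ctrl.spot_point(camera, thing): "at" ([x, y, z] in mm, in world coordinates, good to about 4 mm: a listed point, or the origin of a listed thing).
The state is a dict: "clock": time; "qpos": joint angles; "qd": joint speeds; "tau": joint torques, N m; "eef_pos": TCP position; "tool_rot": TCP orientation; "force": force on the tool from outside, world axes, zero at the start; "torque": the same for the moment, N m; "width": finger opening in mm.
Only numpy, scipy, OpenCV 4.12 (cv2) and the standard library are available. Lean on these libraries where they do the work, as an engineer would, in place of code of your own. Each camera call takes 0.05 s, during which the arm holds its last target. There are 200 camera calls.

## Working session

There is one attempt and no reset: what is moved stays moved. The work goes in short steps, Python scripts to look and compute and a shell command to move; the robot and the scene stay as the last step left them, time stands still between calls to the robot, and variables do not carry over. Pictures are saved under pics/ and viewed, about 8 in all and at most 12, crops included, and the job is handed in when it is done.

```bash
mkdir -p pics; ls
cat > look.py <<'E'
from cell import ctrl
import cv2, numpy as np
def snap(cam,name):
    im=ctrl.get_image(cam); cv2.imwrite(f'pics/{name}.png',cv2.cvtColor(im['frame'],cv2.COLOR_RGB2BGR)); return im
E
python3 - <<'E'
from look import *
for c in ['side','top']:
    im=snap(c,c+'1'); print(c,im['fx'],im['cx'],im['cy'],im['D'],im['origin'],im['orientation'])
    for t in ['dropper_a','dropper_a_pad1','test_bay','spare_bay','stand','dish_floor','ready_tray_in','reject_tray_in']:
        print(t,[(round(d['confidence'],2),np.round(d['at'],0).tolist()) for d in ctrl.spot_point(c,t)])
print(ctrl.read_state())
a=cv2.imread('pics/side1.png')
E
```

```text
pics
side 487.4316467763546 277.78961169359394 210.601618617733 [0.03433206 0.         0.         0.         0.        ] [-257.4744652   909.40652556  939.73737498] [-2.14519033  0.01469545 -2.4577807 ]
dropper_a [(0.81, [500.0, 342.0, 9.0]), (0.52, [490.0, 287.0, 8.0])]
dropper_a_pad1 [(0.5, [503.0, 347.0, 92.0]), (0.35, [496.0, 328.0, 85.0])]
test_bay [(0.95, [490.0, 286.0, 6.0]), (0.49, [498.0, 312.0, 1.0])]
spare_bay [(0.92, [501.0, 337.0, 11.0]), (0.47, [439.0, -273.0, 7.0])]
stand [(0.79, [498.0, 315.0, 1.0]), (0.53, [502.0, 338.0, 10.0])]
dish_floor [(0.67, [420.0, 68.0, 7.0])]
ready_tray_in [(0.72, [622.0, -155.0, 4.0])]
reject_tray_in [(0.89, [368.0, -603.0, 7.0]), (0.59, [439.0, -271.0, 7.0])]
top 478.0595816123965 276.73499042807725 208.7447016619307 [-0.15515377  0.          0.          0.          0.        ] [ 375.41244794 -118.71061342 1494.31025505] [-3.00284350e+00  2.13009425e-03 -1.55117445e+00]
dropper_a [(0.6, [494.0, 338.0, 4.0])]
dropper_a_pad1 [(0.35, [502.0, 335.0, 90.0])]
test_bay [(0.56, [492.0, 286.0, 7.0])]
spare_bay [(0.83, [498.0, 340.0, 12.0])]
stand [
[... 214 characters left out ...]
.0]), (0.85, [368.0, -610.0, 7.0])]
{'clock': 0.9, 'qpos': array([ 1.08821858,  0.62840741,  0.03852892,  1.51741882, -0.0269931 ,
        0.99632282, -0.02001713]), 'qd': array([-0.00180907, -0.00240784,  0.00042458,  0.00024405,  0.00025271,
       -0.00019597,  0.00034746]), 'tau': array([ 3.75001246e-04, -5.63259816e+01,  1.22555271e+00, -1.93782574e+01,
        1.08851891e-02,  1.63966790e-03, -2.18161045e-05]), 'eef_pos': array([ 263.13520705, -594.35106636,  231.30311439]), 'tool_rot': array([-3.14158047e+00,  3.75848334e-05, -1.15408079e+00]), 'force': array([ 0.27462443,  0.25761327, -0.16400141]), 'torque': array([-0.01692858, -0.04397648, -0.01179668]), 'width': 85.49294774413472}
```

View pictures.

View pics/side1.png

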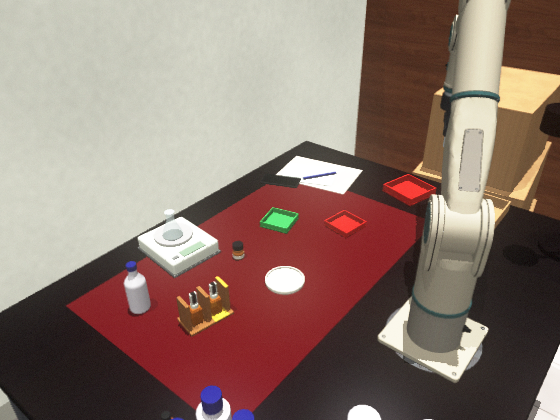

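View pics/top1.png

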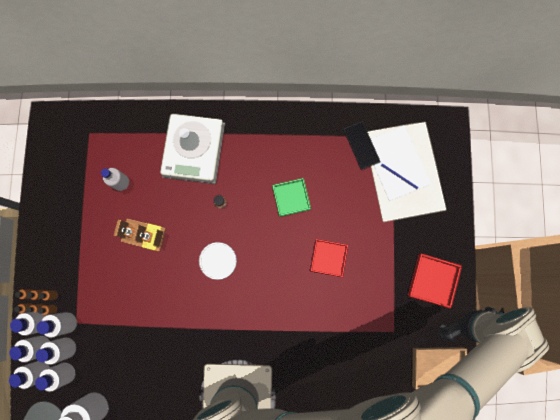

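```bash
cat >> look.py <<'E'
from scipy.spatial.transform import Rotation as R
def proj(im,P):
    M=R.from_euler('xyz',im['orientation']).as_matrix().T
    t=-M@im['origin']; K=np.array([[im['fx'],0,im['cx']],[0,im['fy'],im['cy']],[0,0,1.]])
    return cv2.projectPoints(np.float64(P).reshape(-1,3),cv2.Rodrigues(M)[0],t,K,np.float64(im['D']))[0][:,0]
def rect(cx,cy,sx,sy,z): return [[cx+a*sx/2,cy+b*sy/2,z] for a,b in((1,1),(1,-1),(-1,-1),(-1,1))]
def place(P,x,y,yaw): return R.from_euler('z',yaw,degrees=True).apply(np.float64(P))+[x,y,0]
def crop(im,polys,c,h,name,s=5):
    f=cv2.cvtColor(im['frame'],cv2.COLOR_RGB2BGR); u,v=[int(k) for k in c]; u=max(u,h[0]);v=max(v,h[1])
    a=cv2.resize(f[v-h[1]:v+h[1],u-h[0]:u+h[0]],None,fx=s,fy=s,interpolation=cv2.INTER_CUBIC)
    for p,col in polys:
        q=((proj(im,p)-[u-h[0],v-h[1]]+.5)*s).astype(int); cv2.polylines(a,[q.reshape(-1,1,2)],True,col,1)
    return a
E
cat > stand.py <<'E'
from look import *; import sys
X,Y,W=map(float,sys.argv[1:4])
out=[]
for c in ['side','top']:
    im=ctrl.get_image(c); po=[(place(rect(0,0,76,130,z),X,Y,W),(255,255,0)) for z in (0,)]
    po+=[(place(rect(0,y,50,10,90),X,Y,W),(0,255,0)) for y in (-58,0,58)]
    po+=[(place(rect(0,-29,30,30,z),X,Y,W),(255,0,255)) for z in (8,54)]
    po+=[(place(rect(0,-29,12,18,104),X,Y,W),(255,0,255))]
    out.append(crop(im,po,proj(im,[X,Y,40])[0],(38,38),'',10)[:, :])
cv2.imwrite('pics/'+sys.argv[4],cv2.resize(np.hstack(out),(800,400)))
E
python3 stand.py 495 311 -9.6 st1.png
```

```text
(no output)
```

View pics/st1.png

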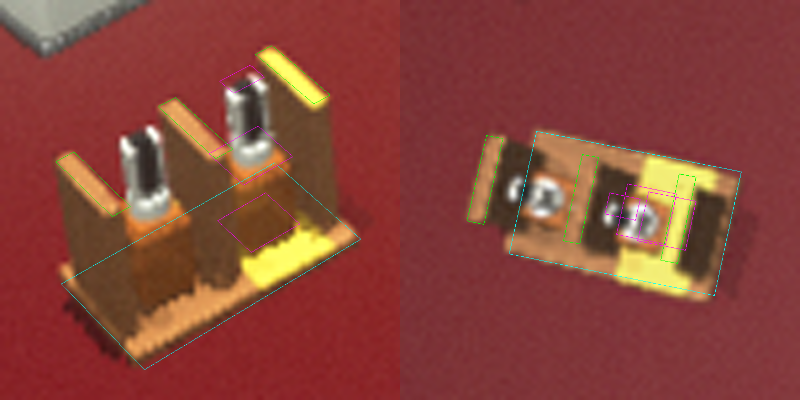

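Run:
```python
from look import *
from scipy.optimize import least_squares
S=400/76
ims=[ctrl.get_image(c) for c in('side','top')]
def uv(im,p,off):
    c=proj(im,[495,311,40])[0].astype(int); return np.array([p[0]-off,p[1]])/S-.5+c-38
for n,a,b in [('collar',(253,152),(640,221)),('bulbtop',(246,84),(616,214)),('spare collar',(151,205),(545,198))]:
    t=[uv(ims[0],a,0),uv(ims[1],b,400)]
    r=least_squares(lambda P:np.concatenate([proj(i,P)[0]-q for i,q in zip(ims,t)]),[490,285,70]); print(n,r.x.round(1),np.abs(r.fun).max())
    P=r.x-[495,311,0]; print(' in stand',R.from_euler('z',9.6,degrees=True).apply(P).round(1))
print(proj(ims[1],[[490,283,70],[490,283,104],[490,283,54]]))
for c in('side','top'):
  for t in ['dropper_a','dropper_a_pad1','dropper_a_pad2']:
    print(c,t,[(round(d['confidence'],2),np.round(d['at'],0).tolist()) for d in ctrl.spot_point(c,t)])
    for d in (ctrl.regions_of(c,t) if 'pad' not in t else []):
        v,u=np.nonzero(d['region']); print('  reg',d['confidence'],u.min(),u.max(),v.min(),v.max(),len(u))
```

```text
collar [485.8 284.4  60.1] 0.020683677962892943
 in stand [ -4.7 -27.8  60.1]
bulbtop [485.2 285.1 105.5] 0.20795610434780087
 in stand [ -5.3 -27.1 105.5]
spare collar [497.7 341.7  60.4] 0.010905445988839801
 in stand [-2.5 30.7 60.4]
[[145.72612697 233.81107398]
 [142.61399074 232.81090692]
 [147.14230165 234.26583678]]
side dropper_a [(0.64, [491.0, 285.0, 9.0]), (0.52, [502.0, 340.0, 8.0]), (0.47, [605.0, 69.0, -1.0])]
  reg 0.89 188 203 291 323 347
  reg 0.69 209 221 283 313 290
side dropper_a_pad1 [(0.6, [503.0, 346.0, 90.0]), (0.46, [493.0, 330.0, 87.0])]
side dropper_a_pad2 [(0.6, [503.0, 346.0, 90.0]), (0.46, [493.0, 330.0, 87.0])]
top dropper_a [(0.61, [485.0, 283.0, 10.0]), (0.46, [496.0, 335.0, 3.0])]
  reg 0.65 140 152 231 241 100
top dropper_a_pad1 [(0.49, [500.0, 336.0, 88.0])]
top dropper_a_pad2 [(0.49, [500.0, 336.0, 88.0])]
```

```bash
cat > go.py <<'E'
# prints travel (cm) and z turn (deg) from the present pose to x y z yaw
from look import *; import sys
s=ctrl.read_state(); Rt=R.from_euler('xyz',s['tool_rot'])
for a in sys.argv[1:]:
    x,y,z,w=map(float,a.split(','))
    T=R.from_euler('xyz',[np.pi,0,np.radians(w)])
    print((Rt.inv().apply(np.array([x,y,z])-s['eef_pos'])/10).round(2),np.degrees((Rt.inv()*T).as_rotvec()).round(1))
print(s['clock'],s['eef_pos'].round(1),np.degrees(s['tool_rot']).round(2),s['width'].round(2),s['force'].round(2))
E
python3 go.py 480,-150,231,-66 486,284.5,170,-9.6
```

```text
[-3.185e+01 -3.781e+01  3.000e-02] [-0.  -0.  -0.1]
[-71.34 -55.95   6.13] [ -0.   -0.  -56.5]Traceback (most recent call last):
  File "go.py", line 8, in <module>
    print(s['clock'],s['eef_pos'].round(1),np.degrees(s['tool_rot']).round(2),s['width'].round(2),s['force'].round(2))
                                                                              ^^^^^^^^^^^^^^^^
AttributeError: 'float' object has no attribute 'round'
```

```bash
sed -i "s/s\['width'\].round(2)/round(s['width'],3)/" go.py
python3 -m creep '[{"hand":0.14,"travel":[-31.9,-37.8,0],"angular":[0,0,0]},{"hand":0.14,"travel":[-31.9,-37.8,0],"angular":[0,0,0]},{"hand":0.14,"travel":[-31.9,-37.8,0],"angular":[0,0,0]},{"hand":0.14,"travel":[-31.9,-37.8,0],"angular":[0,0,0]},{"hand":0.14,"travel":[-31.9,-37.8,0],"angular":[0,0,0]},{"hand":0.14,"travel":[-31.9,-37.8,0],"angular":[0,0,0]},{"hand":0.14,"travel":[-31.9,-37.8,0],"angular":[0,0,0]},{"hand":0.14,"travel":[-31.9,-37.8,0],"angular":[0,0,0]},{"hand":0.14,"travel":[-31.9,-37.8,0],"angular":[0,0,0]},{"hand":0.14,"travel":[-71.3,-56,3],"angular":[0,0,-56.5]},{"hand":0.14,"travel":[-71.3,-56,3],"angular":[0,0,-56.5]},{"hand":0.14,"travel":[-71.3,-56,3],"angular":[0,0,-56.5]},{"hand":0.14,"travel":[-71.3,-56,3],"angular":[0,0,-56.5]},{"hand":0.14,"travel":[-71.3,-56,3],"angular":[0,0,-56.5]},{"hand":0.14,"travel":[-71.3,-56,3],"angular":[0,0,-56.5]},{"hand":0.14,"travel":[-71.3,-56,3],"angular":[0,0,-56.5]},{"hand":0.14,"travel":[-71.3,-56,3],"angular":[0,0,-56.5]},{"hand":0.14,"travel":[-71.3,-56,3],"angular":[0,0,-56.5]},{"hand":0.14,"travel":[-71.3,-56,3],"angular":[0,0,-56.5]},{"hand":0.14,"travel":[-71.3,-56,3],"angular":[0,0,-56.5]}]'
python3 go.py 486,284.5,170,-9.6
```

```text
clock: 3.5
eef_pos: [485.6, 290.1, 201.2]
tool_rot: [-3.138, 0.0, -0.161]
force: [0.2, 0.2, 0.3]
width: 12.1
[0.14 0.56 3.12] [-0.2  0.   0.4]
3.5 [485.6 290.1 201.2] [-1.7978e+02  3.0000e-02 -9.2200e+00] 12.053 [0.17 0.2  0.29]
```

```bash
python3 -m creep '[{"hand":1,"travel":[0.1,0.6,0],"angular":[0,0,0.4]},{"hand":1,"travel":[0.1,0.6,3],"angular":[0,0,0.4]},{"hand":1,"travel":[0.1,0.6,6],"angular":[0,0,0.4]},{"hand":1,"travel":[0.1,0.6,6],"angular":[0,0,0.4]},{"hand":1,"travel":[0.1,0.6,6],"angular":[0,0,0.4]},{"hand":1,"travel":[0.1,0.6,6],"angular":[0,0,0.4]},{"hand":1,"travel":[0.1,0.6,6],"angular":[0,0,0.4]}]'
python3 go.py 486,284.5,36,-9.6
python3 - <<'E'
from look import *
snap('side','pre'); 
im=ctrl.get_image('side'); c=proj(im,[490,290,80])[0]
cv2.imwrite('pics/pre.png',crop(im,[],c,(45,45),'',8))
E
```

```text
clock: 4.2
eef_pos: [486.6, 284.4, 142.8]
tool_rot: [-3.136, -0.002, -0.169]
force: [-0.3, 0.6, 0.7]
width: 85.2
[-0.08  0.06 10.68] [-0.3 -0.1 -0.1]
4.2 [486.6 284.4 142.8] [-1.7968e+02 -9.0000e-02 -9.6600e+00] 85.203 [-0.27  0.61  0.73]
```

View pics/pre.png

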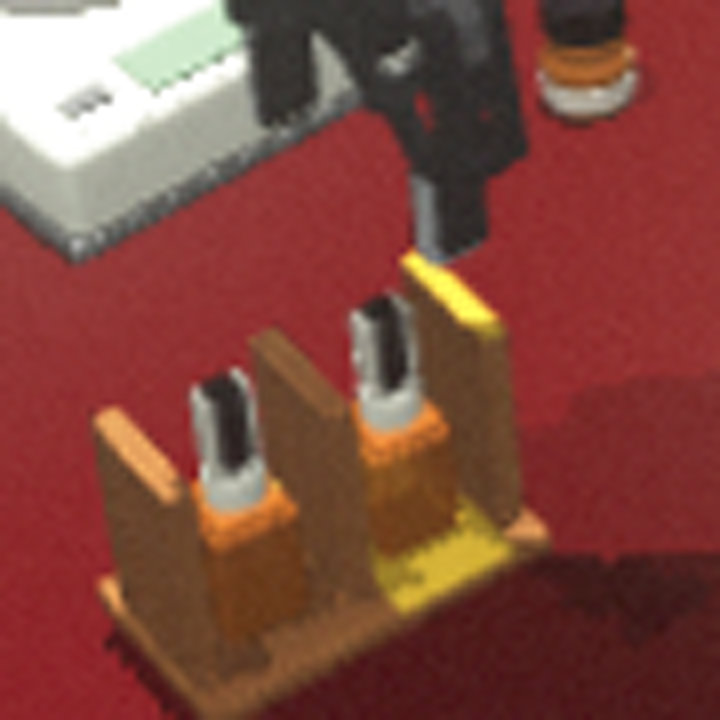

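```bash
python3 -m creep '[{"hand":1,"travel":[-0.1,0.1,4],"angular":[-0.3,0,0]},{"hand":1,"travel":[-0.1,0.1,7],"angular":[-0.3,0,0]},{"hand":1,"travel":[-0.1,0.1,9],"angular":[-0.3,0,0]},{"hand":1,"travel":[-0.1,0.1,10],"angular":[-0.3,0,0]},{"hand":1,"travel":[-0.1,0.1,10.7],"angular":[-0.3,0,0]},{"hand":1,"travel":[-0.1,0.1,10.7],"angular":[-0.3,0,0]},{"hand":1,"travel":[-0.1,0.1,10.7],"angular":[-0.3,0,0]},{"hand":1,"travel":[-0.1,0.1,10.7],"angular":[-0.3,0,0]}]'
python3 go.py 486,284.5,36,-9.6
```

```text
clock: 5.1
eef_pos: [486.0, 284.6, 36.4]
tool_rot: [-3.14, -0.002, -0.168]
force: [0.1, -0.3, -0.8]
width: 85.6
[0.   0.01 0.04] [-0.1 -0.1 -0. ]
5.1 [486.  284.6  36.4] [-1.7993e+02 -1.4000e-01 -9.6500e+00] 85.612 [ 0.1  -0.33 -0.76]
```

```bash
python3 -m creep '[{"hand":0.6,"travel":[0,0,0],"angular":[0,0,0]},{"hand":0.48,"travel":[0,0,0],"angular":[0,0,0]},{"hand":0.44,"travel":[0,0,0],"angular":[0,0,0]},{"hand":0.42,"travel":[0,0,0],"angular":[0,0,0]},{"hand":0.4,"travel":[0,0,0],"angular":[0,0,0]},{"hand":0.38,"travel":[0,0,0],"angular":[0,0,0]},{"hand":0.36,"travel":[0,0,0],"angular":[0,0,0]},{"hand":0.34,"travel":[0,0,0],"angular":[0,0,0]},{"hand":0.31,"travel":[0,0,0],"angular":[0,0,0]},{"hand":0.28,"travel":[0,0,0],"angular":[0,0,0]},{"hand":0.28,"travel":[0,0,0],"angular":[0,0,0]},{"hand":0.28,"travel":[0,0,0],"angular":[0,0,0]}]'
python3 - <<'E'
from look import *
im=ctrl.get_image('side'); c=proj(im,[490,290,80])[0]
cv2.imwrite('pics/grip.png',crop(im,[],c,(45,45),'',8))
E
```

```text
clock: 6.3
eef_pos: [486.6, 284.8, 36.8]
tool_rot: [-3.14, -0.004, -0.168]
force: [1.7, -0.1, 5.7]
width: 28.7
```

View pics/grip.png

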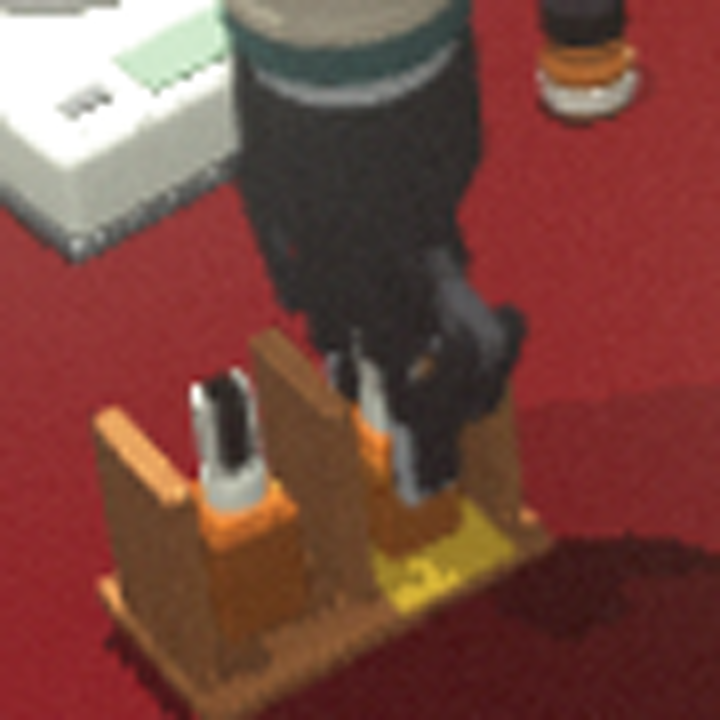

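```bash
python3 -m creep '[{"hand":0.2,"travel":[0,0,0],"angular":[0,0,0]},{"hand":0.2,"travel":[0,0,0],"angular":[0,0,0]},{"hand":0.2,"travel":[0,0,-1],"angular":[0,0,0]},{"hand":0.2,"travel":[0,0,-3],"angular":[0,0,0]},{"hand":0.2,"travel":[0,0,-6],"angular":[0,0,0]},{"hand":0.2,"travel":[0,0,-9],"angular":[0,0,0]},{"hand":0.2,"travel":[0,0,-12],"angular":[0,0,0]},{"hand":0.2,"travel":[0,0,-12.5],"angular":[0,0,0]},{"hand":0.2,"travel":[0,0,-12.5],"angular":[0,0,0]},{"hand":0.2,"travel":[0,0,-12.5],"angular":[0,0,0]}]'
python3 go.py 419,70,110,-9.6
```

```text
clock: 7.35
eef_pos: [485.0, 283.8, 160.6]
tool_rot: [3.142, -0.001, -0.168]
force: [-0.6, -0.1, -2.0]
width: 29.0
[-2.93 22.19  5.06] [ 0.  -0.1 -0. ]
7.35 [485.  283.8 160.6] [ 1.80e+02 -8.00e-02 -9.65e+00] 28.971 [-0.61 -0.12 -1.99]
```

```bash
python3 -m creep '[{"hand":0.2,"travel":[-0.4,3,0],"angular":[0,0,0]},{"hand":0.2,"travel":[-0.8,6,0],"angular":[0,0,0]},{"hand":0.2,"travel":[-1.2,9,0],"angular":[0,0,0]},{"hand":0.2,"travel":[-1.6,12,1],"angular":[0,0,0]},{"hand":0.2,"travel":[-2,15,2],"angular":[0,0,0]},{"hand":0.2,"travel":[-2.4,18,3],"angular":[0,0,0]},{"hand":0.2,"travel":[-2.8,21,4],"angular":[0,0,0]},{"hand":0.2,"travel":[-2.9,22.2,5],"angular":[0,0,0]},{"hand":0.2,"travel":[-2.9,22.2,7],"angular":[0,0,0]},{"hand":0.2,"travel":[-2.9,22.2,9],"angular":[0,0,0]},{"hand":0.2,"travel":[-2.9,22.2,10],"angular":[0,0,0]},{"hand":0.2,"travel":[-2.9,22.2,11],"angular":[0,0,0]},{"hand":0.2,"travel":[-2.9,22.2,11],"angular":[0,0,0]},{"hand":0.2,"travel":[-2.9,22.2,11],"angular":[0,0,0]},{"hand":0.2,"travel":[-2.9,22.2,11],"angular":[0,0,0]}]'
python3 go.py 419,70,35,-9.6
python3 - <<'E'
from look import *
im=ctrl.get_image('side'); c=proj(im,[419,70,50])[0]
def circ(r,z): return [[419+r*np.cos(a),70+r*np.sin(a),z] for a in np.linspace(0,6.28,40)]
s=ctrl.read_state(); x,y,z=s['eef_pos']; w=-9.6
po=[(circ(56.5,11),(0,255,0)),(circ(52.5,6),(255,255,0))]+[(place(rect(0,0,30,30,h),x,y,w),(255,0,255)) for h in (z-28.8,z+17.2)]
cv2.imwrite('pics/dish.png',crop(im,po,c,(45,45),'',8))
E
```

```text
clock: 8.85
eef_pos: [419.6, 70.0, 50.9]
tool_rot: [-3.141, -0.002, -0.168]
force: [0.1, 0.1, -1.9]
width: 29.1
[-0.06  0.01  1.59] [-0.  -0.1 -0. ]
8.85 [419.6  70.   50.9] [-1.7998e+02 -1.2000e-01 -9.6500e+00] 29.139 [ 0.1   0.08 -1.92]
```

View pics/dish.png

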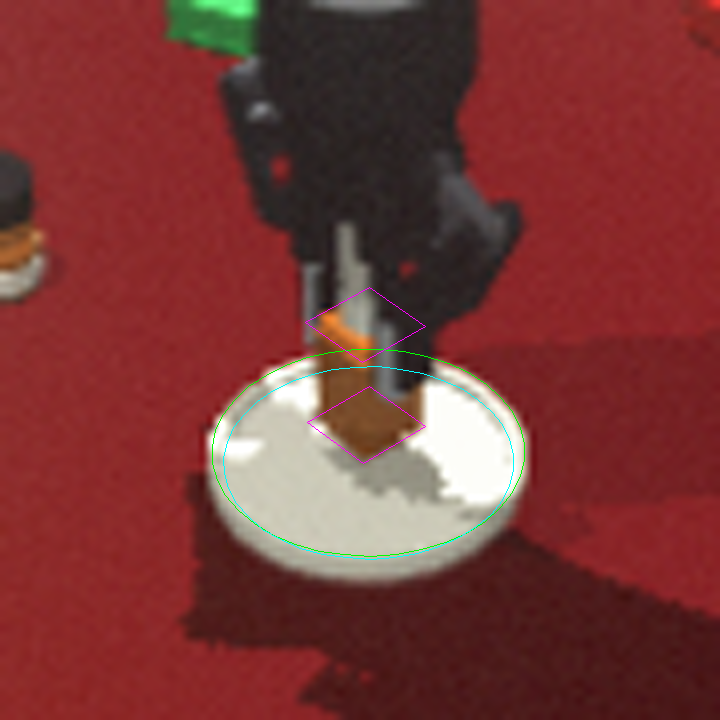

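```bash
python3 -m creep '[{"hand":0.2,"travel":[0,0,0.6],"angular":[0,0,0]},{"hand":0.2,"travel":[0,0,1],"angular":[0,0,0]},{"hand":0.2,"travel":[0,0,1.2],"angular":[0,0,0]},{"hand":0.2,"travel":[0,0,1.4],"angular":[0,0,0]},{"hand":0.2,"travel":[0,0,1.4],"angular":[0,0,0]},{"hand":0.2,"travel":[0,0,1.4],"angular":[0,0,0]},{"hand":0.2,"travel":[0,0,1.4],"angular":[0,0,0]}]'
python3 -m creep '[{"hand":0.2,"travel":[0,0,0.1],"angular":[0,0,0]},{"hand":0.2,"travel":[0,0,0.1],"angular":[0,0,0]},{"hand":0.2,"travel":[0,0,0.1],"angular":[0,0,0]}]'
```

```text
clock: 9.6
eef_pos: [420.0, 70.0, 37.3]
tool_rot: [-3.141, -0.003, -0.168]
force: [-0.4, 0.1, -1.0]
width: 28.8
clock: 9.9
eef_pos: [420.0, 70.0, 36.3]
tool_rot: [-3.141, -0.003, -0.168]
force: [0.7, -0.4, -1.9]
width: 28.7
```

```bash
python3 -m creep '[{"hand":0.2,"travel":[0,0,0.1],"angular":[0,0,0]},{"hand":0.2,"travel":[0,0,0.1],"angular":[0,0,0]},{"hand":0.2,"travel":[0,0,0.1],"angular":[0,0,0]}]'
python3 -m creep '[{"hand":0.2,"travel":[0,0,0.1],"angular":[0,0,0]},{"hand":0.2,"travel":[0,0,0.1],"angular":[0,0,0]},{"hand":0.2,"travel":[0,0,0.1],"angular":[0,0,0]}]'
```

```text
clock: 10.2
eef_pos: [419.9, 70.0, 35.3]
tool_rot: [-3.141, -0.003, -0.168]
force: [-0.1, 0.2, -1.5]
width: 28.5
clock: 10.5
eef_pos: [420.0, 70.0, 34.8]
tool_rot: [-3.141, -0.004, -0.168]
force: [-1.1, -0.6, 6.4]
width: 28.5
```

```bash
python3 -m creep '[{"hand":0.36,"travel":[0,0,0],"angular":[0,0,0]},{"hand":0.4,"travel":[0,0,0],"angular":[0,0,0]},{"hand":0.5,"travel":[0,0,0],"angular":[0,0,0]},{"hand":0.7,"travel":[0,0,0],"angular":[0,0,0]},{"hand":1,"travel":[0,0,0],"angular":[0,0,0]},{"hand":1,"travel":[0,0,0],"angular":[0,0,0]},{"hand":1,"travel":[0,0,0],"angular":[0,0,0]}]'
python3 go.py 420,70,35.5,80.4
python3 - <<'E'
from look import *
im=ctrl.get_image('side'); c=proj(im,[419,70,50])[0]
s=ctrl.read_state(); x,y,z=s['eef_pos']; w=-9.6
po=[(place(rect(0,0,30,30,h),x,y,w),(255,0,255)) for h in (6,52)]
A=crop(im,po,c,(36,36),'',11)
im=ctrl.get_image('top'); B=crop(im,po,proj(im,[419,70,50])[0],(36,36),'',11)
cv2.imwrite('pics/dish2.png',cv2.resize(np.hstack([A,B]),(800,400)))
E
```

```text
clock: 11.2
eef_pos: [420.0, 70.0, 34.7]
tool_rot: [-3.141, -0.004, -0.168]
force: [0.3, 0.1, -0.3]
width: 85.3
[-0.   -0.   -0.08] [  0.1  -0.2 -90. ]
11.2 [420.   70.   34.7] [-179.98   -0.2    -9.64] 85.337 [ 0.33  0.07 -0.31]
```

View pics/dish2.png

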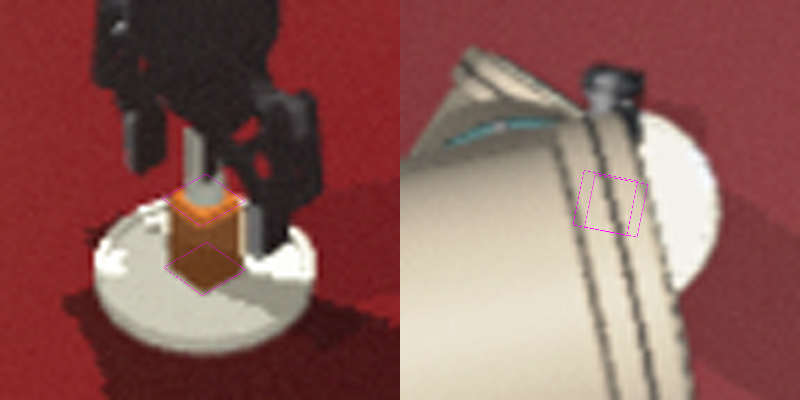

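```bash
python3 -m creep '[{"hand":1,"travel":[0,0,-0.1],"angular":[0,0,-15]},{"hand":1,"travel":[0,0,-0.1],"angular":[0,0,-30]},{"hand":1,"travel":[0,0,-0.1],"angular":[0,0,-45]},{"hand":1,"travel":[0,0,-0.1],"angular":[0,0,-60]},{"hand":1,"travel":[0,0,-0.1],"angular":[0,0,-75]},{"hand":1,"travel":[0,0,-0.1],"angular":[0,0,-90]},{"hand":1,"travel":[0,0,-0.1],"angular":[0,0,-90]},{"hand":1,"travel":[0,0,-0.1],"angular":[0,0,-90]},{"hand":1,"travel":[0,0,-0.1],"angular":[0,0,-90]},{"hand":1,"travel":[0,0,-0.1],"angular":[0,0,-90]},{"hand":1,"travel":[0,0,-0.1],"angular":[0,0,-90]},{"hand":1,"travel":[0,0,-0.1],"angular":[0,0,-90]},{"hand":1,"travel":[0,0,-0.1],"angular":[0,0,-90]},{"hand":1,"travel":[0,0,-0.1],"angular":[0,0,-90]}]'
python3 go.py 420,70,35.5,80.4
```

```text
clock: 12.7
eef_pos: [420.1, 69.9, 35.8]
tool_rot: [3.138, -0.0, 1.401]
force: [-0.0, 0.1, -0.4]
width: 85.5
[ 0.   -0.01  0.03] [ 0.2 -0.  -0.1]
12.7 [420.1  69.9  35.8] [ 1.7979e+02 -1.0000e-02  8.0290e+01] 85.52 [-0.04  0.1  -0.44]
```

```bash
python3 -m creep '[{"hand":0.6,"travel":[0,0,0],"angular":[0,0,0]},{"hand":0.48,"travel":[0,0,0],"angular":[0,0,0]},{"hand":0.44,"travel":[0,0,0],"angular":[0,0,0]},{"hand":0.42,"travel":[0,0,0],"angular":[0,0,0]},{"hand":0.4,"travel":[0,0,0],"angular":[0,0,0]},{"hand":0.39,"travel":[0,0,0],"angular":[0,0,0]},{"hand":0.38,"travel":[0,0,0],"angular":[0,0,0]},{"hand":0.37,"travel":[0,0,0],"angular":[0,0,0]},{"hand":0.36,"travel":[0,0,0],"angular":[0,0,0]},{"hand":0.35,"travel":[0,0,0],"angular":[0,0,0]},{"hand":0.34,"travel":[0,0,0],"angular":[0,0,0]},{"hand":0.34,"travel":[0,0,0],"angular":[0,0,0]},{"hand":0.34,"travel":[0,0,0],"angular":[0,0,0]}]'
python3 go.py 420,70,35.5,80.4
```

```text
clock: 14.0
eef_pos: [420.1, 69.9, 36.0]
tool_rot: [3.138, -0.0, 1.401]
force: [-1.3, -0.7, 4.8]
width: 29.3
[ 0.01 -0.01  0.05] [ 0.2 -0.  -0.1]
14.0 [420.1  69.9  36. ] [ 1.7977e+02 -1.0000e-02  8.0290e+01] 29.317 [-1.35 -0.74  4.78]
```

```bash
python3 -m creep '[{"hand":0.37,"travel":[0,0,0],"angular":[0.1,0,0]},{"hand":0.42,"travel":[0,0,0],"angular":[0.2,0,0]},{"hand":0.55,"travel":[0,0,0],"angular":[0.2,0,0]},{"hand":0.55,"travel":[0,0,0],"angular":[0.2,0,0]},{"hand":0.55,"travel":[0,0,-2],"angular":[0.2,0,0]},{"hand":0.55,"travel":[0,0,-3.5],"angular":[0.2,0,0]},{"hand":0.55,"travel":[0,0,-3.9],"angular":[0.2,0,0]},{"hand":0.55,"travel":[0,0,-3.9],"angular":[0.2,0,0]},{"hand":0.55,"travel":[0,0,-3.9],"angular":[0.2,0,0]},{"hand":0.55,"travel":[0,0,-3.9],"angular":[0.2,0,0]},{"hand":0.3,"travel":[0,0,-3.9],"angular":[0.2,0,0]},{"hand":0.3,"travel":[0,0,-3.9],"angular":[0.2,0,0]},{"hand":0.26,"travel":[0,0,-3.9],"angular":[0.2,0,0]},{"hand":0.26,"travel":[0,0,-3.9],"angular":[0.2,0,0]},{"hand":0.26,"travel":[0,0,-3.9],"angular":[0.2,0,0]}]'
python3 go.py 420,70,75,80.4
python3 - <<'E'
from look import *
im=ctrl.get_image('side'); c=proj(im,[419,70,80])[0]
s=ctrl.read_state(); x,y,z=s['eef_pos']
po=[(place(rect(0,0,30,30,h),x,y,80.4),(255,0,255)) for h in (6,52)]
cv2.imwrite('pics/pinch.png',crop(im,po,c,(30,30),'',14))
E
```

```text
clock: 15.5
eef_pos: [419.9, 69.9, 74.9]
tool_rot: [3.141, -0.0, 1.401]
force: [-0.0, -0.6, -0.3]
width: 21.9
[ 0.01  0.01 -0.01] [ 0.  -0.  -0.1]
15.5 [419.9  69.9  74.9] [ 1.7998e+02 -1.0000e-02  8.0290e+01] 21.943 [-0.03 -0.63 -0.27]
```

View pics/pinch.png

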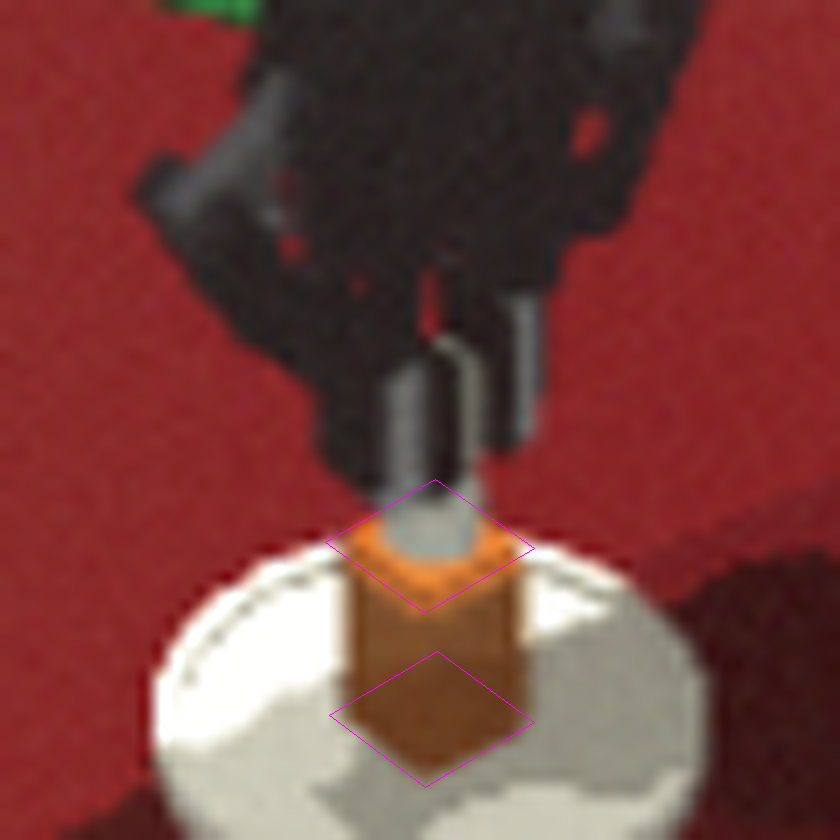

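```bash
W='import sys;from cell import ctrl;s=ctrl.read_state();print(s["width"],s["force"].round(2),s["tau"].round(2))'
python3 -m creep '[{"hand":0.24,"travel":[0,0,0],"angular":[0,0,0]},{"hand":0.22,"travel":[0,0,0],"angular":[0,0,0]},{"hand":0.22,"travel":[0,0,0],"angular":[0,0,0]},{"hand":0.22,"travel":[0,0,0],"angular":[0,0,0]}]'; python3 -c "$W"
python3 -m creep '[{"hand":0.21,"travel":[0,0,0],"angular":[0,0,0]},{"hand":0.2,"travel":[0,0,0],"angular":[0,0,0]},{"hand":0.19,"travel":[0,0,0],"angular":[0,0,0]},{"hand":0.18,"travel":[0,0,0],"angular":[0,0,0]},{"hand":0.18,"travel":[0,0,0],"angular":[0,0,0]},{"hand":0.18,"travel":[0,0,0],"angular":[0,0,0]}]'; python3 -c "$W"
```

```text
clock: 15.95
eef_pos: [420.0, 69.9, 74.9]
tool_rot: [3.141, -0.0, 1.401]
force: [0.7, 0.6, -0.4]
width: 19.0
18.954369913955617 [ 0.72  0.57 -0.38] [ 0.000e+00 -4.268e+01 -7.590e+00 -6.600e+00  1.000e-02 -0.000e+00
 -0.000e+00]
clock: 16.55
eef_pos: [420.0, 69.9, 75.0]
tool_rot: [3.141, -0.0, 1.401]
force: [-0.8, 0.1, 1.8]
width: 15.4
15.417869081438049 [-0.8   0.13  1.75] [-3.000e-02 -4.185e+01 -7.340e+00 -6.560e+00  8.000e-02 -6.000e-02
  2.000e-02]
```

```bash
W='import sys;from cell import ctrl;s=ctrl.read_state();print(s["width"],s["force"].round(2),s["torque"].round(3))'
python3 -m creep '[{"hand":0.17,"travel":[0,0,0],"angular":[0,0,0]},{"hand":0.16,"travel":[0,0,0],"angular":[0,0,0]},{"hand":0.15,"travel":[0,0,0],"angular":[0,0,0]},{"hand":0.14,"travel":[0,0,0],"angular":[0,0,0]},{"hand":0.14,"travel":[0,0,0],"angular":[0,0,0]},{"hand":0.14,"travel":[0,0,0],"angular":[0,0,0]}]'; python3 -c "$W"
python3 -m creep '[{"hand":0.14,"travel":[0,0,0],"angular":[0,0,0]},{"hand":0.14,"travel":[0,0,0],"angular":[0,0,0]},{"hand":0.14,"travel":[0,0,0],"angular":[0,0,0]}]'; python3 -c "$W"
python3 -m creep '[{"hand":0.14,"travel":[0,0,0],"angular":[0,0,0]},{"hand":0.14,"travel":[0,0,0],"angular":[0,0,0]},{"hand":0.14,"travel":[0,0,0],"angular":[0,0,0]}]'; python3 -c "$W"
```

```text
clock: 17.15
eef_pos: [420.0, 70.0, 75.0]
tool_rot: [3.141, -0.0, 1.401]
force: [-0.6, 0.2, 4.0]
width: 12.2
12.229237373551198 [-0.59  0.24  4.05] [-0.071  0.151 -0.049]
clock: 17.45
eef_pos: [420.0, 69.9, 75.1]
tool_rot: [3.141, -0.0, 1.401]
force: [-0.5, 1.4, 3.4]
width: 12.3
12.295874474729509 [-0.51  1.38  3.39] [-0.033  0.149 -0.056]
clock: 17.75
eef_pos: [420.0, 69.9, 75.0]
tool_rot: [3.141, -0.0, 1.401]
force: [-1.1, -0.6, 3.1]
width: 12.3
12.33537257418299 [-1.12 -0.55  3.13] [-0.017  0.126 -0.01 ]
```

```bash
cat > avg.py <<'E'
from look import *; import sys
r=[]
for i in range(int(sys.argv[1])):
    ctrl.get_image('side'); s=ctrl.read_state(); r.append(np.r_[s['width'],s['force'],s['torque'],s['eef_pos']])
r=np.array(r); print(s['clock'],r.mean(0).round(3)); print(r.std(0).round(3))
E
python3 avg.py 14
```

```text
18.45 [ 1.21830e+01 -4.10000e-01 -1.34000e-01  3.59300e+00 -3.10000e-02
  1.03000e-01 -3.00000e-02  4.20009e+02  6.99580e+01  7.50550e+01]
[0.175 0.581 0.503 0.428 0.015 0.025 0.021 0.018 0.013 0.009]
```

```bash
python3 -m creep '[{"hand":0.14,"travel":[0,0,0.07],"angular":[0,0,0]},{"hand":0.14,"travel":[0,0,0.07],"angular":[0,0,0]}]'; python3 avg.py 4
python3 -m creep '[{"hand":0.14,"travel":[0,0,0.07],"angular":[0,0,0]},{"hand":0.14,"travel":[0,0,0.07],"angular":[0,0,0]}]'; python3 avg.py 4
```

```text
clock: 18.65
eef_pos: [420.2, 70.0, 74.9]
tool_rot: [3.14, 0.0, 1.401]
force: [-0.8, 0.2, 12.2]
width: 12.1
18.85 [ 1.21470e+01 -1.46800e+00 -1.22900e+00  1.24910e+01 -1.63000e-01
  3.51000e-01 -5.70000e-02  4.20219e+02  7.00500e+01  7.49370e+01]
[0.135 0.586 0.448 0.21  0.044 0.008 0.009 0.007 0.019 0.008]
clock: 19.05
eef_pos: [420.3, 70.1, 74.9]
tool_rot: [3.139, 0.001, 1.402]
force: [-1.7, -1.0, 14.1]
width: 12.3
19.25 [ 1.23930e+01 -1.72000e+00 -7.90000e-01  1.40820e+01 -2.45000e-01
  4.96000e-01 -7.70000e-02  4.20336e+02  7.01160e+01  7.49250e+01]
[0.253 1.078 0.194 0.243 0.023 0.021 0.029 0.013 0.02  0.007]
```

```bash
python3 -m creep '[{"hand":0.14,"travel":[0,0,0.1],"angular":[0,0,0]},{"hand":0.14,"travel":[0,0,0.1],"angular":[0,0,0]},{"hand":0.14,"travel":[0,0,0.1],"angular":[0,0,0]}]'; python3 avg.py 4
python3 -m creep '[{"hand":0.16,"travel":[0,0,0],"angular":[0,0,0]},{"hand":0.19,"travel":[0,0,0],"angular":[0,0,0]},{"hand":0.22,"travel":[0,0,0],"angular":[0,0,0]},{"hand":0.26,"travel":[0,0,-0.1],"angular":[0,0,0]},{"hand":0.35,"travel":[0,0,-0.1],"angular":[0,0,0]},{"hand":0.5,"travel":[0,0,-0.1],"angular":[0,0,0]},{"hand":0.5,"travel":[0,0,-0.1],"angular":[0,0,0]}]'
```

```text
clock: 19.55
eef_pos: [420.5, 70.2, 74.8]
tool_rot: [3.137, 0.001, 1.402]
force: [-3.1, -1.5, 16.3]
width: 12.5
19.75 [ 1.22600e+01 -2.60000e+00 -9.84000e-01  1.64450e+01 -2.23000e-01
  6.18000e-01 -1.06000e-01  4.20457e+02  7.02060e+01  7.47770e+01]
[0.107 0.519 0.232 0.77  0.019 0.023 0.025 0.012 0.012 0.002]
clock: 20.45
eef_pos: [420.4, 70.2, 75.7]
tool_rot: [3.138, 0.001, 1.402]
force: [0.4, 0.0, -0.2]
width: 42.4
```

```bash
python3 -m creep '[{"hand":0.5,"travel":[0,0,-3],"angular":[0,0,0]},{"hand":0.3,"travel":[0,0,-5],"angular":[0,0,0]},{"hand":0.22,"travel":[0,0,-5],"angular":[0,0,0]},{"hand":0.18,"travel":[0,0,-5],"angular":[0,0,0]},{"hand":0.14,"travel":[0,0,-5],"angular":[0,0,0]},{"hand":0.14,"travel":[0,0,-5],"angular":[0,0,0]},{"hand":0.14,"travel":[0,0,-5],"angular":[0,0,0]},{"hand":0.14,"travel":[0,0,-5],"angular":[0,0,0]},{"hand":0.14,"travel":[0,0,-5],"angular":[0,0,0]},{"hand":0.14,"travel":[0,0,-5],"angular":[0,0,0]}]'; python3 avg.py 24
python3 - <<'E'
from look import *
im=ctrl.get_image('side'); c=proj(im,[419,70,80])[0]
po=[(place(rect(0,0,30,30,h),420,70,80.4),(255,0,255)) for h in (6,52)]
cv2.imwrite('pics/after.png',crop(im,po,c,(36,36),'',11))
E
```

```text
clock: 21.45
eef_pos: [420.2, 70.3, 125.6]
tool_rot: [3.138, 0.001, 1.402]
force: [-0.3, -0.1, -0.2]
width: 12.2
22.65 [ 1.19000e+01  1.98000e-01 -9.00000e-03 -3.70000e-02  8.00000e-03
  1.00000e-02  8.00000e-03  4.20251e+02  7.02870e+01  1.25717e+02]
[0.187 0.445 0.46  0.393 0.031 0.034 0.038 0.012 0.017 0.016]
```

View pics/after.png

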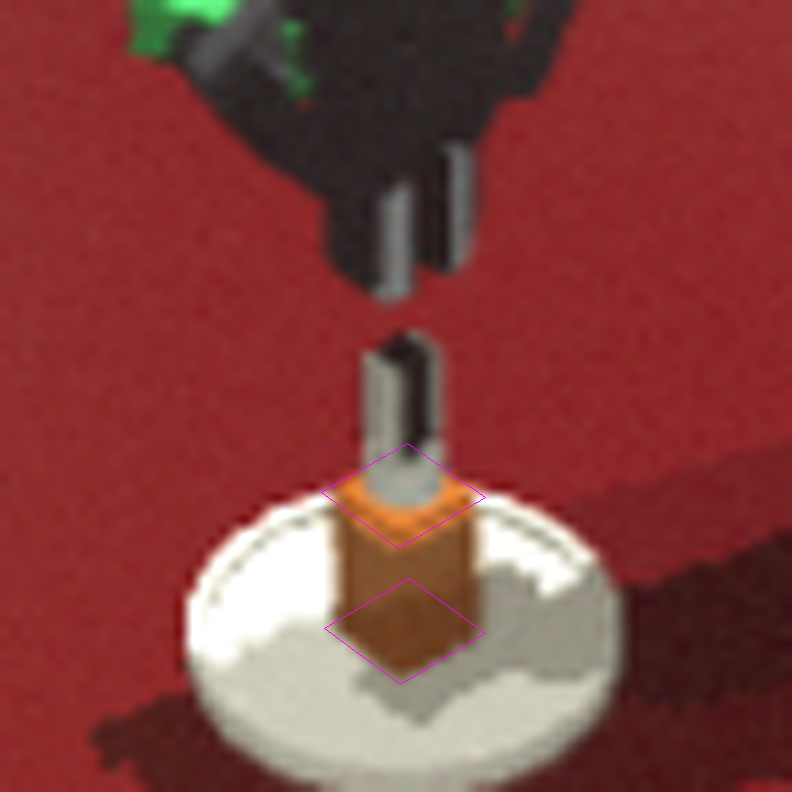

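```bash
python3 -m creep '[{"hand":0.8,"travel":[0,0,0],"angular":[0.2,0,0]},{"hand":0.8,"travel":[0,0,0],"angular":[0.2,0,0]},{"hand":0.8,"travel":[0,0,0],"angular":[0.2,0,0]},{"hand":0.8,"travel":[0,0,3],"angular":[0.2,0,0]},{"hand":0.8,"travel":[0,0,6],"angular":[0.2,0,0]},{"hand":0.8,"travel":[0,0,8],"angular":[0.2,0,0]},{"hand":0.8,"travel":[0,0,9],"angular":[0.2,0,0]},{"hand":0.8,"travel":[0,0,9],"angular":[0.2,0,0]},{"hand":0.6,"travel":[0,0,9],"angular":[0.2,0,0]},{"hand":0.48,"travel":[0,0,9],"angular":[0.2,0,0]},{"hand":0.42,"travel":[0,0,9],"angular":[0.2,0,0]},{"hand":0.4,"travel":[0,0,9],"angular":[0.2,0,0]},{"hand":0.38,"travel":[0,0,9],"angular":[0.2,0,0]},{"hand":0.36,"travel":[0,0,9],"angular":[0.2,0,0]},{"hand":0.34,"travel":[0,0,9],"angular":[0.2,0,0]},{"hand":0.34,"travel":[0,0,9],"angular":[0.2,0,0]},{"hand":0.34,"travel":[0,0,9],"angular":[0.2,0,0]}]'; python3 avg.py 10
python3 -m creep '[{"hand":0.33,"travel":[0,0,0],"angular":[0,0,0]},{"hand":0.33,"travel":[0,0,0],"angular":[0,0,0]},{"hand":0.33,"travel":[0,0,0],"angular":[0,0,0]}]'; python3 avg.py 10
python3 -m creep '[{"hand":0.2,"travel":[0,0,0],"angular":[0,0,0]},{"hand":0.2,"travel":[0,0,0],"angular":[0,0,0]},{"hand":0.2,"travel":[0,0,0],"angular":[0,0,0]}]'; python3 avg.py 10
```

```text
clock: 24.4
eef_pos: [420.7, 70.0, 36.0]
tool_rot: [3.141, 0.001, 1.401]
force: [-1.1, -1.0, 5.4]
width: 29.7
24.9 [ 2.95260e+01 -2.90000e-01 -9.54000e-01  5.49000e+00 -1.96000e-01
  9.60000e-02 -3.90000e-02  4.20721e+02  6.99780e+01  3.60130e+01]
[0.193 0.621 0.347 0.285 0.025 0.036 0.038 0.017 0.009 0.009]
clock: 25.2
eef_pos: [420.7, 70.0, 36.1]
tool_rot: [3.14, 0.001, 1.401]
force: [-0.8, -0.2, 4.2]
width: 29.2
25.7 [ 2.89990e+01 -6.16000e-01 -6.12000e-01  4.97300e+00 -1.18000e-01
  1.49000e-01 -3.00000e-03  4.20731e+02  6.99670e+01  3.61150e+01]
[0.249 0.48  0.36  0.552 0.031 0.023 0.031 0.01  0.013 0.009]
clock: 26.0
eef_pos: [420.7, 70.0, 36.2]
tool_rot: [3.14, 0.001, 1.401]
force: [-0.6, -1.6, 5.4]
width: 28.6
26.5 [ 2.8576e+01 -7.4300e-01 -8.3700e-01  5.4790e+00 -1.2400e-01  1.6700e-01
 -2.2000e-02  4.2074e+02  6.9972e+01  3.6204e+01]
[0.178 0.572 0.308 0.733 0.021 0.037 0.026 0.024 0.016 0.009]
```

```bash
python3 go.py 420.7,70,110,80.3 438,-272,110,80.3 438,-272,50,80.3
```

```text
[-0.01  0.01 -7.38] [ 0.1  0.1 -0. ]
[-33.43   7.47  -7.32] [ 0.1  0.1 -0. ]
[-33.42   7.47  -1.32] [ 0.1  0.1 -0. ]
26.5 [420.7  70.   36.2] [1.7992e+02 8.0000e-02 8.0300e+01] 28.244 [-1.34 -1.02  4.89]
```

```bash
python3 -m creep '[{"hand":0.2,"travel":[0,0,-1],"angular":[0,0,0]},{"hand":0.2,"travel":[0,0,-3],"angular":[0,0,0]},{"hand":0.2,"travel":[0,0,-6],"angular":[0,0,0]},{"hand":0.2,"travel":[0,0,-7.4],"angular":[0,0,0]},{"hand":0.2,"travel":[-2,0.5,-7.4],"angular":[0,0,0]},{"hand":0.2,"travel":[-5,1.1,-7.4],"angular":[0,0,0]},{"hand":0.2,"travel":[-8,1.8,-7.4],"angular":[0,0,0]},{"hand":0.2,"travel":[-11,2.5,-7.4],"angular":[0,0,0]},{"hand":0.2,"travel":[-14,3.1,-7.4],"angular":[0,0,0]},{"hand":0.2,"travel":[-17,3.8,-7.4],"angular":[0,0,0]},{"hand":0.2,"travel":[-20,4.5,-7.4],"angular":[0,0,0]},{"hand":0.2,"travel":[-23,5.1,-7.4],"angular":[0,0,0]},{"hand":0.2,"travel":[-26,5.8,-7.4],"angular":[0,0,0]},{"hand":0.2,"travel":[-29,6.5,-7.4],"angular":[0,0,0]},{"hand":0.2,"travel":[-32,7.2,-7.4],"angular":[0,0,0]},{"hand":0.2,"travel":[-33.4,7.5,-7.4],"angular":[0,0,0]},{"hand":0.2,"travel":[-33.4,7.5,-7.4],"angular":[0,0,0]},{"hand":0.2,"travel":[-33.4,7.5,-7.4],"angular":[0,0,0]},{"hand":0.2,"travel":[-33.4,7.5,-7.4],"angular":[0,0,0]}]'
python3 avg.py 3; python3 go.py 438,-272,38,80.3
python3 - <<'E'
from look import *
im=ctrl.get_image('side'); c=proj(im,[438,-272,60])[0]
s=ctrl.read_state(); x,y,z=s['eef_pos']
po=[(place(rect(0,0,30,30,h),x,y,80.4),(255,0,255)) for h in (z-30,z+16)]+[(place(rect(0,0,30,30,4),x,y,80.4),(255,255,0))]
A=crop(im,po,c,(34,34),'',11)
im=ctrl.get_image('top'); B=crop(im,po[2:],proj(im,[438,-272,20])[0],(34,34),'',11)
cv2.imwrite('pics/tray.png',cv2.resize(np.hstack([A,B]),(800,400)))
E
```

```text
clock: 28.4
eef_pos: [438.3, -270.2, 110.7]
tool_rot: [3.141, 0.0, 1.404]
force: [-0.0, 0.1, -1.6]
width: 28.9
28.55 [ 2.86400e+01  2.06000e-01  4.09000e-01 -1.37200e+00 -1.20000e-02
 -1.90000e-02  1.10000e-02  4.38419e+02 -2.70451e+02  1.10837e+02]
[0.231 0.747 0.1   0.125 0.018 0.018 0.033 0.05  0.159 0.04 ]
[-0.13 -0.03  7.29] [0.1 0.1 0.1]
28.55 [ 438.5 -270.7  110.9] [1.7992e+02 7.0000e-02 8.0420e+01] 28.314 [-0.    0.29 -1.46]
```

View pics/tray.png

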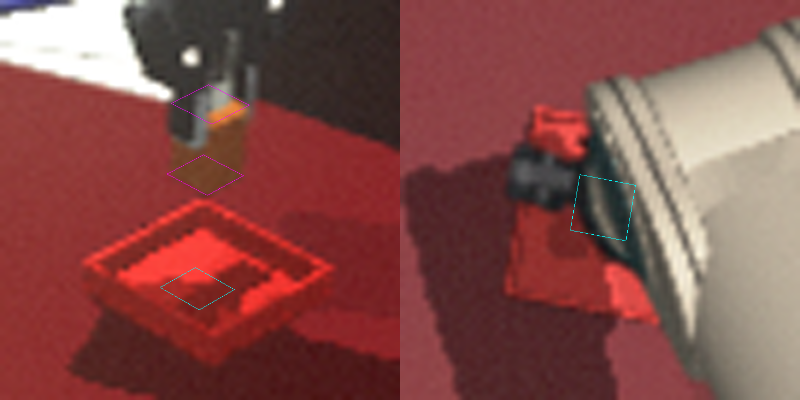

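```bash
python3 -m creep '[{"hand":0.2,"travel":[-0.1,0,2],"angular":[0,0,0]},{"hand":0.2,"travel":[-0.1,0,4],"angular":[0,0,0]},{"hand":0.2,"travel":[-0.1,0,5.5],"angular":[0,0,0]},{"hand":0.2,"travel":[-0.1,0,6.5],"angular":[0,0,0]},{"hand":0.2,"travel":[-0.1,0,7],"angular":[0,0,0]},{"hand":0.2,"travel":[-0.1,0,7.3],"angular":[0,0,0]},{"hand":0.2,"travel":[-0.1,0,7.3],"angular":[0,0,0]},{"hand":0.2,"travel":[-0.1,0,7.3],"angular":[0,0,0]}]'
for i in 1 2; do :; done
python3 -m creep '[{"hand":0.2,"travel":[0,0,0.1],"angular":[0,0,0]},{"hand":0.2,"travel":[0,0,0.2],"angular":[0,0,0]},{"hand":0.2,"travel":[0,0,0.2],"angular":[0,0,0]},{"hand":0.2,"travel":[0,0,0.2],"angular":[0,0,0]}]'
```

```text
clock: 29.45
eef_pos: [438.8, -272.3, 38.4]
tool_rot: [3.139, 0.002, 1.403]
force: [-0.3, 0.8, -0.9]
width: 28.6
clock: 29.85
eef_pos: [438.7, -272.4, 36.4]
tool_rot: [3.139, 0.002, 1.403]
force: [-0.3, -0.3, -1.5]
width: 28.5
```

```bash
python3 -m creep '[{"hand":0.2,"travel":[0,0,0.05],"angular":[0,0,0]},{"hand":0.2,"travel":[0,0,0.1],"angular":[0,0,0]},{"hand":0.2,"travel":[0,0,0.1],"angular":[0,0,0]},{"hand":0.2,"travel":[0,0,0.1],"angular":[0,0,0]}]'
python3 -m creep '[{"hand":0.2,"travel":[0,0,0.05],"angular":[0,0,0]},{"hand":0.2,"travel":[0,0,0.1],"angular":[0,0,0]},{"hand":0.2,"travel":[0,0,0.1],"angular":[0,0,0]},{"hand":0.2,"travel":[0,0,0.1],"angular":[0,0,0]}]'
```

```text
clock: 30.25
eef_pos: [438.7, -272.3, 35.4]
tool_rot: [3.139, 0.002, 1.403]
force: [1.2, 1.2, -1.7]
width: 28.7
clock: 30.65
eef_pos: [438.7, -272.4, 34.4]
tool_rot: [3.139, 0.002, 1.403]
force: [-0.5, -0.5, -1.8]
width: 29.2
```

```bash
python3 -m creep '[{"hand":0.2,"travel":[0,0,0.05],"angular":[0,0,0]},{"hand":0.2,"travel":[0,0,0.1],"angular":[0,0,0]},{"hand":0.2,"travel":[0,0,0.1],"angular":[0,0,0]},{"hand":0.2,"travel":[0,0,0.1],"angular":[0,0,0]}]'
```

```text
clock: 31.05
eef_pos: [438.8, -272.4, 34.2]
tool_rot: [3.139, 0.003, 1.403]
force: [-1.3, 1.5, 8.1]
width: 28.6
```

```bash
python3 -m creep '[{"hand":0.34,"travel":[0,0,0],"angular":[0,0,0]},{"hand":0.36,"travel":[0,0,0],"angular":[0,0,0]},{"hand":0.42,"travel":[0,0,0],"angular":[0,0,0]},{"hand":0.6,"travel":[0,0,0],"angular":[0,0,0]},{"hand":0.8,"travel":[0,0,0],"angular":[0,0,0]},{"hand":0.8,"travel":[0,0,0],"angular":[0,0,0]},{"hand":0.8,"travel":[0,0,-2],"angular":[0,0,0]},{"hand":0.8,"travel":[0,0,-5],"angular":[0,0,0]},{"hand":0.8,"travel":[0,0,-9],"angular":[0,0,0]},{"hand":0.8,"travel":[0,0,-13],"angular":[0,0,0]},{"hand":0.8,"travel":[0,0,-17],"angular":[0,0,0]},{"hand":0.8,"travel":[0,0,-20],"angular":[0,0,0]},{"hand":0.8,"travel":[0,0,-20],"angular":[0,0,0]},{"hand":0.8,"travel":[0,0,-20],"angular":[0,0,0]},{"hand":0.8,"travel":[0,0,-20],"angular":[0,0,0]}]'
python3 - <<'E'
from look import *
im=snap('side','end')
A=crop(im,[],proj(im,[438,-272,50])[0],(34,34),'',11); B=crop(im,[],proj(im,[495,311,50])[0],(34,34),'',11)
cv2.imwrite('pics/end.png',cv2.resize(np.hstack([A,B]),(800,400)))
E
```

```text
clock: 32.55
eef_pos: [437.5, -271.7, 233.1]
tool_rot: [3.141, 0.002, 1.403]
force: [0.7, -0.0, -0.9]
width: 68.4
```

View pics/end.png

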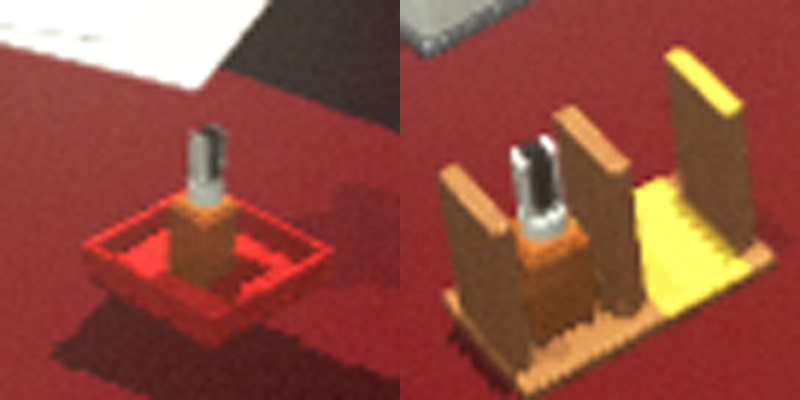

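Left half: the bottle stands upright in the small red tray at about (205,230). Right half: the yellow bay is empty and the spare bottle is still in its bay at (550,250). Handing in.

```bash
python3 -c "
from cell import ctrl
print(ctrl.finish_job())"
```

```text
the job is handed in; nothing more can be done
None
```

I tested the bottle from the yellow bay, judged its bulb stiff (perished), and left it standing upright in the small red tray. I handed the job in with the clock at about 33 s of the 67 s allowed.

**What I did:**
- I stood the bottle in the white dish and let go, then turned the gripper 90° and briefly gripped the glass to centre on it.
- I pinched the bulb across its pads down to a reading of about 12.2 mm, then released it and carried the bottle by the glass to the tray.

**How I judged it stiff:** the gripper does not report finger force directly, so both signs are indirect.
- **Opening error:** while pinching, the fingers stood about 0.30 ± 0.05 mm wider than at the same command in free air. Calibrated roughly against the glass, that is about 12 N per finger, close to the 15 N given for a perished bulb.
- **Friction:** I pressed down lightly while pinching and the fingers held to about 16 N without clearly slipping, which a 5 N pinch could hardly do. I could not rule out the fingertips touching the collar, so I gave this less weight.

**What could count against it:**
- The pinch lasted about 2.7 s rather than one second, because I averaged noisy readings and did the press test.
- The press put about 16 N down on the bottle in the dish, which the task did not ask for.

**Last checks:** the final picture shows the bottle upright inside the small red tray, the yellow bay empty, the spare bottle in its bay, and the gripper clear. I did not check the other bystanders in that final picture. No check failed.

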